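Empty the drop-bottom carrier of used vials

TASK

Lift the little metal drop-bottom carrier with the three used medicine bottles by its black bar and set it down level on the rails of the stand, its side flanges inside the raised guards, and let go of it. Then take the black thumb-turn of its latch and give it about a quarter turn, so that the hinged floor swings open and all three bottles drop into the pan below; do not let the floor open before the carrier stands there. Leave the carrier on the stand with its floor open, and leave the cup of swabs, the brown bottle and the tape roll where they are.

Things in the scene. Friction and masses are not known exactly. Their poses are not given: they have to be found in the camera images.
- carrier_grip (a point): Centre of the black carrying bar of the carrier: bar 72 mm long along x, 12 mm wide (y), 16 mm high; its centre is over the middle of the box, 108 mm above the box's underside and 30 mm above its rim. x runs along the bar, away from the latch; z up.
- stand_seat (a point): Where the bar's centre (carrier_grip) is when the carrier sits properly on the stand: 233 mm above the table, over the middle of the fixed stand; z up, x along the two rails. Carrier x must lie along stand x, the same or the opposite way. Seated, the box's underside is 125 mm above the table.
- pan_floor (a point): Middle of the inner floor of the fixed steel pan under the rails, 7 mm above the table; axes as the stand. Inside it is 224 mm (x) by 128 mm (y), with walls 41 mm high.
- stand: The fixed stand with the pan; origin: centre of its underside on the table, axes as stand_seat. Its two rails' tops are 165 mm above the table and 92 mm apart, so that the box hangs between them by its flanges. Guards on the rails, 14 mm high (tops at 179 mm), leave the flanges 7 mm of play each way along x and 9 mm along y.
- latch_grip (a point): Centre of the black thumb-turn on top of the latch's upright rod, 74 mm from the middle of the carrier on its -x side: a plate 36 mm long (this point's x), 10 mm thick (y), 30 mm high. Its centre lies 145 mm above the box's underside, 37 mm higher than the carrying bar's centre. z is the rod's axis, up.
- latch (a joint): Turn of the latch in rad about its upright rod, counter-clockwise from above positive. Near 0 (thumb-turn in line with the carrying bar) its tongue holds the floor up. It turns either way with light friction (0.03 N m), stays where it is left and stops at 1.65 either way; beyond about 1.1 either way the tongue lets the floor go.
- floor (a joint): Opening angle in rad of the hinged floor of the carrier, 0 shut to 1.45 hanging; it falls by its own weight when the latch lets go, hinged on the side away from the latch. Hanging on the seated carrier it reaches 112 mm below its hinge, into the pan, to 20 mm above the pan's floor.
- vial_a_center (a point): Centre of a used medicine bottle, 28 mm diameter, 58 mm high, 30 g; at the start it stands in the carrier. z along the bottle.
- vial_b_center (a point): Centre of a second bottle like vial_a.
- vial_c_center (a point): Centre of the third bottle, 28 mm diameter, 55 mm high, 50 g, also in the carrier.
- swab_cup_center (a point): Bystander: centre of a small glass with wooden swabs, 42 mm diameter, 86 mm high, on the table.
- brown_bottle_center (a point): Bystander: centre of a brown medicine bottle, 36 mm diameter, 75 mm high, on the table.
- tape_center (a point): Bystander: centre of a roll of tape lying flat, 82 mm diameter, 30 mm high, on the table.
- carrier: The loose open-topped aluminium box as a whole: 90 mm (x) by 80 mm (y), 78 mm high, about 0.65 kg with its bottles; at first it stands on the table. Origin: centre of its underside, 108 mm below carrier_grip, axes as there. On each y side a flat flange, 70 mm along x, sticks out to 62 mm from the middle, its underside 40 mm above the box's underside.

How it is judged:
On the way, in this order (a step that is already met when the one before it is completed fails the run):
1. the carrier sits on the stand's rails inside the guards, floor still shut, and the fingers have let go of it (x of carrier_grip in the frame of stand_seat between -0.015 and 0.015 m and y of carrier_grip in the frame of stand_seat between -0.015 and 0.015 m and z of carrier_grip in the frame of stand_seat between -0.006 and 0.006 m and angle between carrier_grip's own z axis and vertical below 0.08 rad and contact force between the fingers and carrier below 0.1 N and value of joint floor below 0.15 rad), for 0.2 s.
2. the floor has swung open with the carrier on the stand (x of carrier_grip in the frame of stand_seat between -0.015 and 0.015 m and y of carrier_grip in the frame of stand_seat between -0.015 and 0.015 m and z of carrier_grip in the frame of stand_seat between -0.006 and 0.006 m and angle between carrier_grip's own z axis and vertical below 0.08 rad and value of joint floor above 0.6 rad), for 0.2 s.
At the end, for the whole second after the job is handed in: The carrier rests on the stand's rails inside the guards (bar centre within 15 mm of the seat point along each stand axis and 6 mm in height, tilted less than 0.08 rad) and is still; its floor is open by more than 0.6 rad; all three bottles are in the pan (all of step 2 and x of vial_a_center in the frame of pan_floor between -0.114 and 0.114 m and y of vial_a_center in the frame of pan_floor between -0.066 and 0.066 m and z of vial_a_center in the frame of pan_floor between 0 and 0.06 m and x of vial_b_center in the frame of pan_floor between -0.114 and 0.114 m and y of vial_b_center in the frame of pan_floor between -0.066 and 0.066 m and z of vial_b_center in the frame of pan_floor between 0 and 0.06 m and x of vial_c_center in the frame of pan_floor between -0.114 and 0.114 m and y of vial_c_center in the frame of pan_floor between -0.066 and 0.066 m and z of vial_c_center in the frame of pan_floor between 0 and 0.06 m and linear speed of carrier below 0.02 m/s); the robot touches nothing.
It fails at once if the floor opened away from the stand (value of joint floor above 0.3 rad and (horizontal distance between carrier_grip and stand_seat above 0.03 m or z of carrier_grip in the frame of stand_seat above 0.03 m)).
It fails at once if a bystander was moved by more than 30 mm (distance of any of swab_cup_center, brown_bottle_center, tape_center from where it was at the start of the episode above 0.03 m).
It also fails if it takes over 61 s, if anything falls off the work surface, if the arm or the gripper's body presses on something with over 40 N, if the wrist force passes 120 N, or if a joint passes its speed limit or range.

ROBOT

A 7-joint arm with a two-finger parallel gripper is mounted at the origin on a cart in front of the work surface, level with it; the furniture and walls round the work are solid. World frame = base frame: x ahead of the robot, y to its left, z up, the work surface at z = 0. Lengths are in m, angles in rad, forces in N, time in s.
With the tool pointing down it reaches from about 0.4 to 0.9 m from the base axis. Payload 5.6 kg.
Tool frame: the origin (TCP) lies midway between the tips of the shut fingers; the grasp point (between the pads) lies 19 mm behind it; y points along the fingers, z is the direction in which the jaws open and shut, and the axes are right-handed (so a half turn about y gives the same grasp; the last joint's range is limited). The gripper opens to 92 mm and grips with 3 to 60 N. Pads are 20 mm wide; open, the fingers measure 128 mm over their backs; the gripper's body (75 mm by 189 mm) begins 69 mm behind the grasp point.
Start: joints at [-1.207, 0.468, -0.012, 1.603, 0.006, 1.071, -0.056], TCP at [0.257, 0.597, 0.215] pointing down, gripper open.
Joint ranges: [-2.53, 2.53], [-0.31, 2.02], [-1.57, 1.55], [0.28, 2.44], [-1.29, 4.43], [0.15, 1.84], [-2.92, 2.92]. Speed limits (rad/s): [2.57, 2.57, 3.14, 3.14, 3.14, 3.14, 3.14].

INTERFACE

Orientations are given as a 3x3 rotation matrix whose columns are the frame's x, y, z axes.
In Python, from station import env, effector, solver, viewer, workorder, search_frame, tip_of gives the robot as it stands. Calls block until the motion is done:
- env.reach(position, orientation): joint-space move of the TCP to a pose.
- env.movel(position, frame=None, rate=0.15): straight line of the TCP; frame=None keeps the orientation; rate is the mean speed in m/s.
- env.goto_joints(angles): joint-space move.
- effector.release() and effector.grasp(squeeze=None): open the fingers fully, or close them until they stop; squeeze is the grip in N (None keeps the last).
- env.pause(seconds).
- solver.inverse_kinematics(position, orientation): joint angles nearest the present ones, or None.
- env.sense(): the state.
- viewer.read_camera(name): name is "scene" or "side" or "wrist"; returns (picture, depth): 384x512x3 uint8, red, green, blue; 384x512 float32, m along the optical axis (not along the pixel's ray), 0 where there is no reading.
- viewer.camera_info(name): a dict with "intrinsics" (3x3 intrinsics, pixels), "eye" and "rotation" of the camera in the world; the wrist camera has in their place "T_tool_cam" (4x4, takes a point from camera to tool coordinates, whose origin is the TCP and whose axes are the tool frame's). Camera axes: x right, y up, looking along -z (the intrinsics and any distortion apply to the point x, -y, -z); pixel columns grow to the right and rows downward; lengths in m; the calibration is good to about 2 mm. A picture is of the moment at which its call begins: read the wrist's pose just before it. camera_info takes no time and is no camera call.
A pose or a line that the arm cannot do raises env.PlanningError and nothing moves.
- workorder.finish_job(): hands the job in, once; it reports no verdict.
Trained networks look in the newest picture that a camera, given by its name, has taken for a name from the list of things; names that differ only in an ending like _2 or _b are one class to them, and where a whole thing is asked for, a point or a joint stands for the part that bears it (a point fixed in the world has none). Each returns a list of dicts, best first, with "score" (0 to 1); they miss things now and then, are a little off and sometimes report something else, mostly with a low value. They report only what shows in the picture. A call takes as long as a camera call.
- search_frame(camera, name): "at" ([x, y, z] in m, in world coordinates, good to about 4 mm: the middle of the surface that is visible of it).
- tip_of(camera, name): "at" ([x, y, z] in m, in world coordinates, good to about 4 mm: a listed point, or the origin of a listed thing).
The state is a dict: "t": time; "joint_positions": joint angles; "joint_velocities": joint speeds; "tau": joint torques, N m; "ee_pos": TCP position; "tcp_rot": TCP orientation; "wrist_force": force on the tool from outside, world axes, zero at the start; "moment": the same for the moment, N m; "gripper_width": finger opening in m.
Only numpy, scipy, OpenCV 4.12 (cv2) and the standard library are available. Lean on these libraries where they do the work, as an engineer would, in place of code of your own. Each camera call takes 0.05 s, during which the arm holds its last target.

## Working session

There is one attempt and no reset: what is moved stays moved. The work goes in short steps, each a Python script; the robot and the scene stay as the last script left them, time stands still between calls to the robot, and variables do not carry over. Pictures are saved under pics/ and viewed, and the job is handed in when it is done.

```bash
ls; mkdir -p pics
python3 - <<'E'
from station import env, effector, solver, viewer, workorder, search_frame, tip_of
import cv2, numpy as np
print(env.sense())
for c in ["scene","side","wrist"]:
    p,d=viewer.read_camera(c)
    cv2.imwrite(f"pics/{c}0.png",p[:,:,::-1]); np.save(f"pics/{c}0.npy",d)
    print(c,viewer.camera_info(c))
    for n in ["carrier_grip","stand_seat","latch_grip","pan_floor","stand","carrier","swab_cup_center","brown_bottle_center","tape_center"]:
        try: print(n,[(np.round(x["at"],4),round(x["score"],2)) for x in tip_of(c,n)[:3]])
        except Exception as e: print(n,e)
E
```

```text
pics
{'t': 0.0, 'joint_positions': array([-1.20696279,  0.46838417, -0.01156888,  1.60358382,  0.00601632,
        1.07139131, -0.05630288]), 'joint_velocities': array([-2.07898469e-03, -8.85307082e-04,  3.91716018e-04,  8.32434841e-04,
        5.13702972e-05,  7.81779411e-04, -6.48717417e-04]), 'tau': array([ 1.99254605e-04, -5.20580363e+01, -1.23236826e-02, -2.43745083e+01,
       -5.65810071e-02,  1.71631709e-02,  1.37090310e-04]), 'ee_pos': array([0.25707237, 0.59639263, 0.21365227]), 'tcp_rot': array([[ 9.18343018e-01, -5.44358871e-04,  3.95785049e-01],
       [-3.95785395e-01, -1.64534226e-03,  9.18341556e-01],
       [ 1.51294493e-04, -9.99998498e-01, -1.72643786e-03]]), 'wrist_force': array([0.23066227, 0.61912736, 0.40759473]), 'moment': array([ 0.06696487, -0.02525035, -0.01721313]), 'gripper_width': 0.0919606971886002}
scene {'intrinsics': array([[483.04446347,   0.        , 246.68617037],
       [  0.        , 483.04446347, 187.80929339],
       [  0.        ,   0.        ,   1.        ]]), 'eye': array([-0.41640677,  1.03742821,  0.75754548]), 'rotation': array([[-0.7442
[... 1580 characters left out ...]
0.4812, -0.3834,  0.013 ]), 0.65)]
wrist {'intrinsics': array([[313.26522218,   0.        , 255.86500478],
       [  0.        , 313.26522218, 193.60856963],
       [  0.        ,   0.        ,   1.        ]]), 'T_tool_cam': array([[-6.70215197e-04, -9.63425940e-01, -2.67973895e-01,
        -7.63946756e-02],
       [-4.37414874e-04,  2.67974212e-01, -9.63425986e-01,
        -1.69616898e-01],
       [ 9.99999680e-01, -5.28486969e-04, -6.01017225e-04,
        -7.96592056e-04],
       [ 0.00000000e+00,  0.00000000e+00,  0.00000000e+00,
         1.00000000e+00]])}
carrier_grip []
stand_seat []
latch_grip []
pan_floor []
stand []
carrier []
swab_cup_center []
brown_bottle_center []
tape_center []
```

View pics/scene0.png

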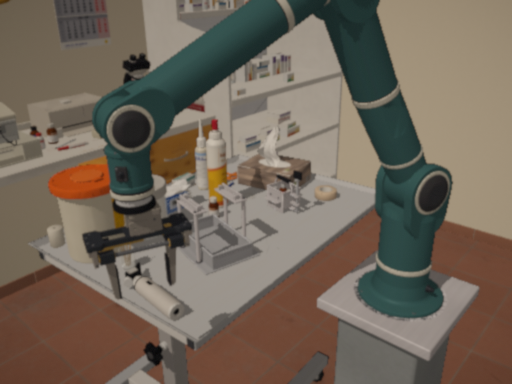

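View pics/side0.png

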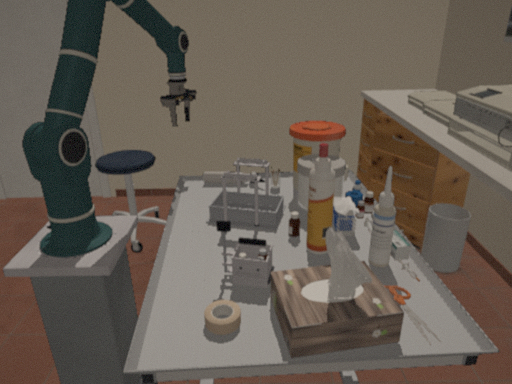

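Scene view: the carrier sits at about (285,195), the stand at about (215,235), and the arm partly blocks the view. Side view: carrier at (253,262), its bar at (252,242), the thumb-turn at (224,226) and the stand at (250,200). Next I'll get the yaws from depth.

```bash
cat > h.py <<'E'
import numpy as np, cv2
from station import env, effector, solver, viewer, workorder, search_frame, tip_of
def cloud(d,K,R,t):
    v,u=np.mgrid[:d.shape[0],:d.shape[1]]
    pc=np.stack([(u-K[0,2])/K[0,0]*d,-(v-K[1,2])/K[1,1]*d,-d],-1)
    return pc@R.T+t
def campose(c):
    i=viewer.camera_info(c)
    if c=="wrist":
        s=env.sense();T=i["T_tool_cam"];R=s["tcp_rot"]
        return i["intrinsics"],R@T[:3,:3],R@T[:3,3]+s["ee_pos"]
    return i["intrinsics"],i["rotation"],i["eye"]
def shot(c,name):
    K,R,t=campose(c)
    p,d=viewer.read_camera(c)
    cv2.imwrite(f"pics/{name}.png",p[:,:,::-1]); 
    W=cloud(d,K,R,t); W[d==0]=np.nan
    np.save(f"pics/{name}_W.npy",W)
    return p,W
def rect(P):
    (c,s,a)=cv2.minAreaRect((P[:,:2]*1000).astype(np.float32)); return np.round(c,1),np.round(s,1),a
E
python3 - <<'E'
from h import *
for c in ["side","scene"]:
    i=viewer.camera_info(c); p=cv2.imread(f"pics/{c}0.png"); d=np.load(f"pics/{c}0.npy")
    W=cloud(d,i["intrinsics"],i["rotation"],i["eye"]); W[d==0]=np.nan
    g=p.max(2)
    def sel(x0,x1,y0,y1,z0,z1,m=True):
        s=(W[...,0]>x0)&(W[...,0]<x1)&(W[...,1]>y0)&(W[...,1]<y1)&(W[...,2]>z0)&(W[...,2]<z1)&m
        return W[s]
    print(c)
    for nm,a in dict(bar=(.49,.62,-.28,-.16,.095,.13,g<70),latch=(.43,.52,-.25,-.15,.11,.18,g<70),box=(.45,.64,-.3,-.12,.03,.083),
        rail=(.38,.7,.03,.28,.14,.172),guard=(.38,.7,.03,.28,.172,.2),pan=(.38,.7,.03,.28,.03,.048)).items():
        P=sel(*a)
        if len(P)>5: print(nm,len(P),P.mean(0).round(4),P.min(0).round(3),P.max(0).round(3),rect(P))
    # crops
    cv2.imwrite(f"pics/{c}0c.png",cv2.resize(p[150:310,180:320] if c=="side" else p[150:310,160:340],None,fx=4,fy=3.7,interpolation=cv2.INTER_CUBIC)[:600,:800])
E
```

```text
side
bar 155 [ 0.5526 -0.2225  0.1115] [ 0.517 -0.231  0.103] [ 0.585 -0.212  0.118] (array([ 551.6, -220.8]), array([11. , 69.2]), 78.4659423828125)
latch 147 [ 0.4813 -0.2061  0.1484] [ 0.462 -0.218  0.111] [ 0.52  -0.198  0.162] (array([ 491.4, -206.8]), array([12.1, 59.3]), 79.88469696044922)
box 1360 [ 0.5436 -0.2301  0.0591] [ 0.471 -0.286  0.03 ] [ 0.605 -0.17   0.083] (array([ 532.6, -224.8]), array([105.6, 130. ]), 77.67652130126953)
rail 424 [0.5369 0.1378 0.1635] [0.458 0.051 0.14 ] [0.617 0.243 0.172] (array([536.3, 147. ]), array([176.1, 123.7]), 75.30420684814453)
guard 181 [0.5342 0.1424 0.1769] [0.464 0.062 0.172] [0.606 0.234 0.182] (array([535.2, 149.6]), array([157.4, 109.1]), 75.46134185791016)
pan 619 [0.5349 0.1398 0.0386] [0.409 0.052 0.03 ] [0.665 0.243 0.048] (array([534.6, 141.9]), array([160.1, 230.8]), 75.02471923828125)
scene
bar 52 [ 0.5454 -0.2097  0.1124] [ 0.516 -0.218  0.105] [ 0.582 -0.2    0.12 ] (array([ 548.7, -210.2]), array([14.7, 68.1]), 82.68330383300781)
latch 72 [ 0.4798 -0.1958  0.1463] [ 0.46  -0.211  0.111] [ 0.519 -0.188  0.165] (array([ 490. , -198.9]), array([15.1, 60.9]), 81.79058074951172)
box 655 [ 0.5424 -0.2003  0.0601] [ 0.47  -0.299  0.031] [ 0.638 -0.147  0.083] (array([ 551.1, -233.4]), array([132.9, 174.6]), 16.28066062927246)
rail 482 [0.5283 0.1653 0.1644] [0.456 0.072 0.14 ] [0.614 0.252 0.172] (array([535.5, 156.5]), array([174. , 126.8]), 76.84928894042969)
guard 206 [0.5332 0.1574 0.1778] [0.461 0.07  0.172] [0.61  0.242 0.183] (array([536.5, 153.8]), array([156.6, 111.9]), 74.02198791503906)
pan 586 [0.5024 0.1523 0.039 ] [0.407 0.06  0.03 ] [0.655 0.249 0.048] (array([537.3, 154.4]), array([166.8, 240.9]), 74.45632934570312)
```

View pics/side0c.png

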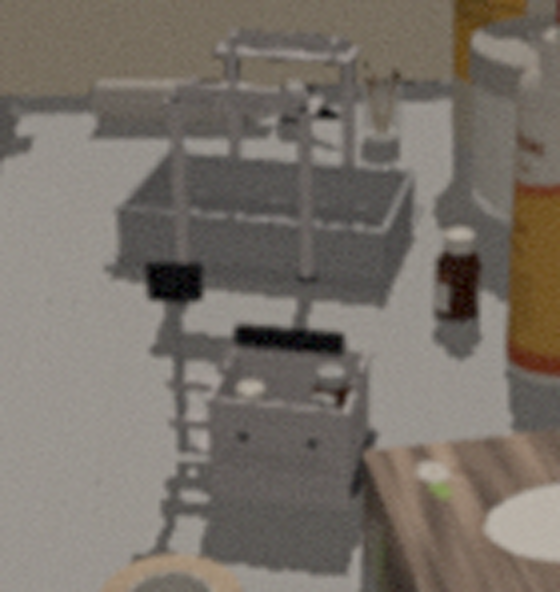

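View pics/scene0c.png

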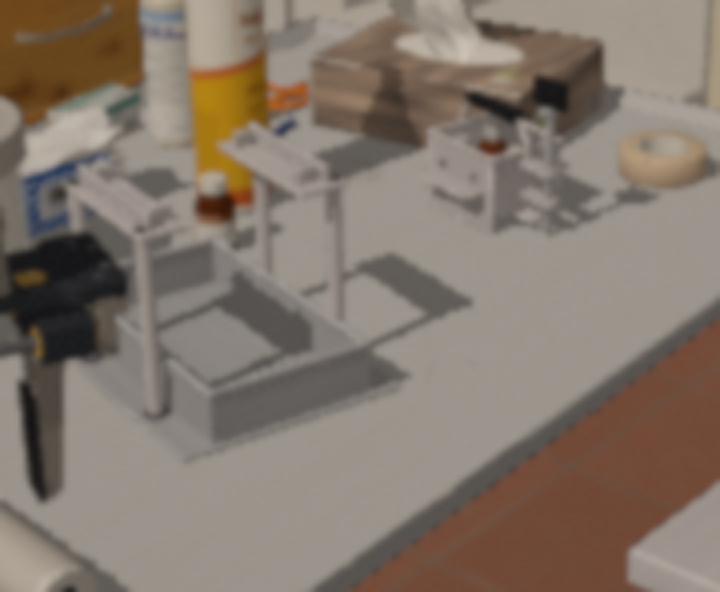

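Bar yaw is about -12°, carrier yaw from the latch offset about -14°, stand yaw about -15°, stand centre about (0.536, 0.153). All heights match the given sizes. Before moving, I'll check for tall obstacles and plan the poses.

```bash
cat >> h.py <<'E'
def frame(yaw):
    c,s=np.cos(yaw),np.sin(yaw)
    x=np.array([c,s,0]);y=np.array([0,0,-1.]);z=np.cross(x,y)
    return np.stack([x,y,z],1)
E
python3 - <<'E'
from h import *
for c in ["side","scene"]:
    i=viewer.camera_info(c); d=np.load(f"pics/{c}0.npy")
    W=cloud(d,i["intrinsics"],i["rotation"],i["eye"]); W=W[d>0]
    W=W[(W[:,0]>.3)&(W[:,0]<1)&(W[:,1]>-.6)&(W[:,1]<.5)&(W[:,2]>.13)&(W[:,2]<.6)]
    cells={}
    for p in W:
        k=(int(p[0]//.1),int(p[1]//.1)); cells.setdefault(k,[]).append(p[2])
    print(c,{(k[0]*.1.__round__(1),round(k[1]*.1,1)):(len(v),round(max(v),2)) for k,v in sorted(cells.items()) if len(v)>5})
print(env.sense()["t"])
R=frame(np.deg2rad(-13))
for p in [(.551,-.217,.27),(.551,-.217,.09),(.551,-.217,.32),(.536,.153,.33),(.536,.153,.214)]: print(p,solver.inverse_kinematics(np.array(p),R))
E
```

```text
side {(0.4, -0.3): (161, np.float64(0.16)), (0.4, 0.0): (120, np.float64(0.18)), (0.4, 0.1): (6, np.float64(0.18)), (0.4, 0.2): (12, np.float64(0.17)), (0.5, 0.0): (214, np.float64(0.18)), (0.5, 0.1): (54, np.float64(0.18)), (0.5, 0.2): (191, np.float64(0.18)), (0.6000000000000001, 0.1): (13, np.float64(0.17)), (0.6000000000000001, 0.2): (39, np.float64(0.18)), (0.7000000000000001, -0.5): (764, np.float64(0.23)), (0.7000000000000001, -0.4): (473, np.float64(0.24)), (0.7000000000000001, -0.2): (947, np.float64(0.28)), (0.7000000000000001, -0.1): (480, np.float64(0.32)), (0.7000000000000001, 0.1): (165, np.float64(0.17)), (0.7000000000000001, 0.2): (342, np.float64(0.25)), (0.7000000000000001, 0.3): (631, np.float64(0.25)), (0.7000000000000001, 0.4): (99, np.float64(0.25)), (0.8, -0.2): (464, np.float64(0.28)), (0.8, 0.1): (175, np.float64(0.17)), (0.8, 0.2): (247, np.float64(0.25)), (0.8, 0.3): (421, np.float64(0.25)), (0.8, 0.4): (105, np.float64(0.25)), (0.9, -0.2): (270, np.float64(0.28)), (0.9, 0.3): (11, np.float64(0.25))}
scene {(0.4, -0.2): (77, np.float64(0.16)), (0.4, 0.0): (
[... 841 characters left out ...]
.17)), (0.8, 0.3): (315, np.float64(0.25)), (0.8, 0.4): (488, np.float64(0.25)), (0.9, -0.2): (75, np.float64(0.28)), (0.9, 0.3): (12, np.float64(0.25))}
1.5
(0.551, -0.217, 0.27) [-0.33024815  0.39631801  0.85549273  1.73097199 -0.32310172  1.16248375
  1.96119572]
(0.551, -0.217, 0.09) [-0.05207402  0.55891288  0.48967912  1.86753463 -0.35443924  0.80181045
  1.96812276]
(0.551, -0.217, 0.32) [-0.36524447  0.35679435  0.89798098  1.66746206 -0.29111838  1.2586691
  1.93648019]
(0.536, 0.153, 0.33) [-0.52897775  0.20787693  0.22631583  1.70430387 -0.04907023  1.23494188
  1.05271286]
(0.536, 0.153, 0.214) [-0.50367511  0.31057918  0.20223104  1.84525602 -0.07334798  0.99293134
  1.07314361]
```

Run:
```python
from h import *
env.movel(np.array([.23,.535,.40]),rate=.3)
s=env.sense();q=s["joint_positions"].copy();print(s["t"],q.round(3))
q[0]=0.37; q[2]=0;q[4]=0
# choose j7 so that tool yaw = -13deg ; base turn = -(dq1)
yaw0=np.arctan2(s["tcp_rot"][1,0],s["tcp_rot"][0,0])
q[6]+=(0.37+1.207)+(np.deg2rad(-13)-yaw0)*-1
print(q.round(3))
env.goto_joints(q)
s=env.sense();print(s["t"],s["ee_pos"],np.rad2deg(np.arctan2(s["tcp_rot"][1,0],s["tcp_rot"][0,0])))
print(solver.inverse_kinematics(np.array([.551,-.217,.24]),frame(np.deg2rad(-13))))
```

```text
2.3083 [-1.211  0.227 -0.014  1.524  0.003  1.392 -0.061]
[0.37  0.227 0.    1.524 0.    1.392 1.336]
5.2333 [ 0.53026956 -0.24029292  0.39847269] -34.555830141832374
[ 0.36957387  0.34841611 -0.06452296  1.72038891  0.02504875  1.07358708
  1.64087196]
```

Run:
```python
from h import *
env.reach(np.array([.545,-.217,.24]),frame(np.deg2rad(-13)))
env.pause(.2)
print(env.sense()["t"])
p,W=shot("wrist","w1")
g=p.max(2)
for nm,a in dict(bar=(.49,.62,-.28,-.16,.112,.125),latch=(.43,.515,-.25,-.15,.15,.175)).items():
    s=(W[...,0]>a[0])&(W[...,0]<a[1])&(W[...,1]>a[2])&(W[...,1]<a[3])&(W[...,2]>a[4])&(W[...,2]<a[5])
    P=W[s]
    if len(P)>5: print(nm,len(P),P.mean(0).round(4),rect(P))
for n in ["carrier_grip","latch_grip","carrier"]: print(n,[(np.round(x["at"],4),round(x["score"],2)) for x in tip_of("wrist",n)[:3]])
```

```text
6.1167
bar 783 [ 0.5491 -0.2178  0.1148] (array([ 550.7, -218.2]), array([11.9, 71.7]), 77.33230590820312)
latch 551 [ 0.4786 -0.2019  0.1585] (array([ 478.9, -202. ]), array([ 9.9, 35.3]), 85.5442886352539)
carrier_grip [(array([ 0.5472, -0.2193,  0.1098]), 0.61)]
latch_grip [(array([ 0.4795, -0.1997,  0.1469]), 0.65)]
carrier [(array([ 0.5509, -0.2147,  0.0016]), 0.95)]
```

View pics/w1.png

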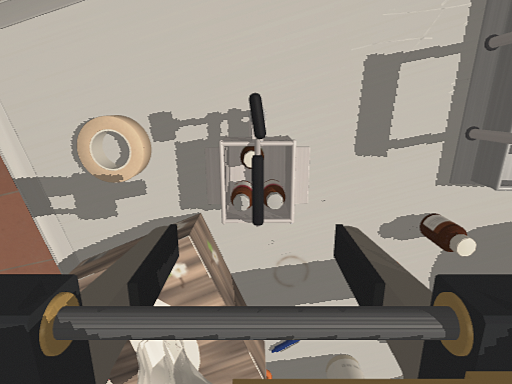

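Wrist view: the bar is at (258,190), the thumb-turn at (257,115), and all three bottles are inside. The tissue box corner is at about (200,215), close to where the left finger will go, so I'll check its clearance.

Run:
```python
from h import *
W=np.load("pics/w1_W.npy")
i=viewer.camera_info("side"); d=np.load("pics/side0.npy")
W2=cloud(d,i["intrinsics"],i["rotation"],i["eye"]); W2[d==0]=np.nan
R=frame(np.deg2rad(-12.7)); c=np.array([.5507,-.2182,0])
for nm,w in (("wrist",W),("side",W2)):
    P=w.reshape(-1,3); P=P[np.isfinite(P[:,0])]
    L=(P-c)@R  # x along, z = carrier y
    m=(abs(L[:,0])<.12)&(L[:,2]>-.2)&(L[:,2]<-.045)&(P[:,2]>.02)&(P[:,2]<.3)
    for a in np.arange(-.06,.12,.02):
        k=m&(L[:,0]>=a)&(L[:,0]<a+.02)&(P[:,2]>.05)
        if k.sum(): print(nm,round(a,2),"ymax",L[k,2].max().round(3),"zmax",P[k,2].max().round(3),
           "zmax|y>-.1",P[k&(L[:,2]>-.1),2].max().round(3) if (k&(L[:,2]>-.1)).any() else None)
```

```text
wrist -0.02 ymax -0.047 zmax 0.3 zmax|y>-.1 0.3
wrist 0.0 ymax -0.047 zmax 0.295 zmax|y>-.1 0.295
wrist 0.06 ymax -0.071 zmax 0.081 zmax|y>-.1 0.081
wrist 0.08 ymax -0.062 zmax 0.081 zmax|y>-.1 0.081
wrist 0.1 ymax -0.054 zmax 0.081 zmax|y>-.1 0.081
side 0.06 ymax -0.073 zmax 0.083 zmax|y>-.1 0.082
side 0.08 ymax -0.063 zmax 0.083 zmax|y>-.1 0.083
side 0.1 ymax -0.056 zmax 0.084 zmax|y>-.1 0.083
```

The tissue box top is at 0.082 m and starts more than 50 mm along x, so the fingers (tips at 0.09 m) clear it. Grasping now.

Run:
```python
from h import *
R=frame(np.deg2rad(-12.7)); c=np.array([.5507,-.2182,0])
env.reach(c+[0,0,.16],R)
env.movel(c+[0,0,.091],R,rate=.1)
s=env.sense();print(s["t"],s["ee_pos"],s["wrist_force"])
effector.grasp(30)
s=env.sense();print(s["t"],s["ee_pos"],s["wrist_force"],s["gripper_width"])
env.movel(c+[0,0,.12],R,rate=.06)
env.pause(.2)
s=env.sense();print(s["t"],s["ee_pos"],s["wrist_force"],s["moment"],s["gripper_width"])
shot("wrist","w2");shot("side","s2")
```

```text
7.575 [ 0.55126676 -0.21840442  0.09167162] [0.14177447 0.44962991 0.63246566]
8.7583 [ 0.55086766 -0.21756177  0.09088537] [ 0.48948463  1.94198256 -0.30434589] 0.011880651777046666
9.5917 [ 0.55038786 -0.2181033   0.1195625 ] [-1.09350692  0.37021977 -6.54828536] [-0.00610798 -0.02057155  0.03213103] 0.012067570431858125
```

View pics/s2.png

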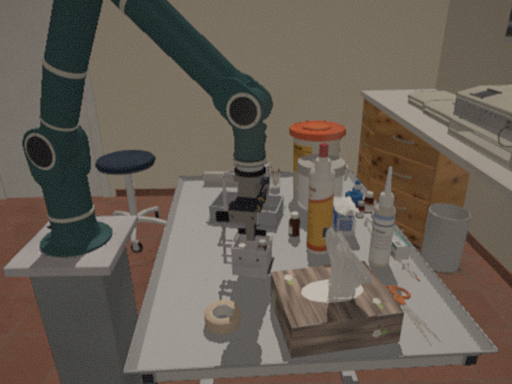

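View pics/w2.png

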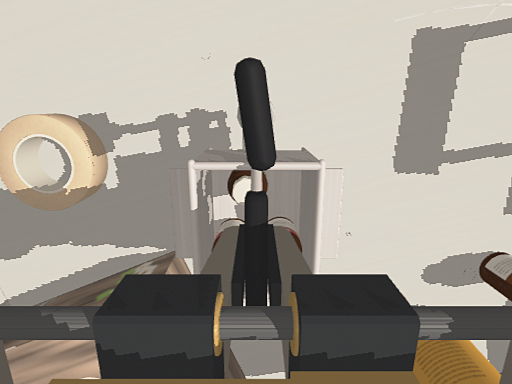

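Held with about 6.9 N of extra load and only a small moment, so it's level. I'll raise it and look at the stand with the wrist camera on the way.

Run:
```python
from h import *
R=frame(np.deg2rad(-12.7))
env.movel(np.array([.5507,-.2182,.33]),R,rate=.2)
env.movel(np.array([.54,-.01,.345]),frame(np.deg2rad(-15)),rate=.2)
env.pause(.3)
s=env.sense();print(s["t"],s["ee_pos"],s["gripper_width"],s["joint_positions"].round(3))
p,W=shot("wrist","w3")
for nm,a in dict(rail=(.4,.68,.055,.28,.15,.190),guard=(.4,.68,.055,.28,.173,.195),pan=(.38,.7,.03,.28,.034,.05)).items():
    k=(W[...,0]>a[0])&(W[...,0]<a[1])&(W[...,1]>a[2])&(W[...,1]<a[3])&(W[...,2]>a[4])&(W[...,2]<a[5])
    P=W[k]
    if len(P)>5: print(nm,len(P),P.mean(0).round(4),P.max(0).round(3),rect(P))
for n in ["stand_seat","stand","pan_floor","carrier_grip"]: print(n,[(np.round(x["at"],4),round(x["score"],2)) for x in tip_of("wrist",n)[:3]])
```

```text
12.3833 [ 0.5400125  -0.01067404  0.34489672] 0.011686770739057013 [ 0.121  0.183 -0.188  1.698  0.036  1.264  1.232]
rail 7791 [0.5296 0.1567 0.1675] [0.617 0.249 0.181] (array([535.7, 150.1]), array([172.4, 123.4]), 75.01580047607422)
guard 1590 [0.532  0.1665 0.1775] [0.607 0.237 0.181] (array([535.5, 150.4]), array([153.1, 109. ]), 74.93583679199219)
pan 1487 [0.5286 0.1826 0.0435] [0.664 0.244 0.05 ] (array([534.6, 147.3]), array([162.8, 233.8]), 75.69690704345703)
stand_seat [(array([ 0.564 , -0.0317,  0.295 ]), 0.73), (array([0.5378, 0.1513, 0.2349]), 0.69)]
stand [(array([ 0.5368,  0.1506, -0.0016]), 0.95)]
pan_floor [(array([0.5352, 0.1502, 0.0068]), 0.85)]
carrier_grip [(array([ 0.5398, -0.0145,  0.3629]), 0.98)]
```

View pics/w3.png

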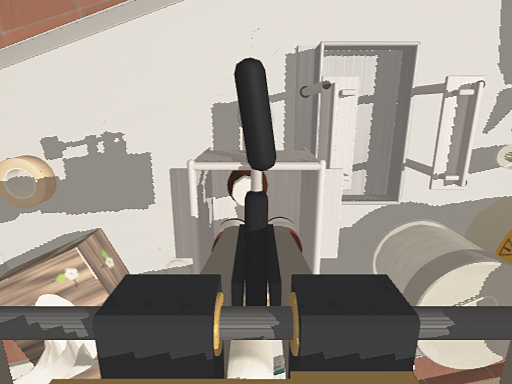

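Wrist view: the stand rails are at (340,135) and (458,135), and the seat comes out at about (0.5357, 0.1505), yaw -15°. That agrees with the other cameras within 2 mm. Next I'll move over it and lower in stages.

Run:
```python
from h import *
R=frame(np.deg2rad(-15)); c=np.array([.5358,.151,0])
env.movel(c+[0,0,.32],R,rate=.2)
env.movel(c+[0,0,.255],R,rate=.12)
env.pause(.2)
s=env.sense();print(s["t"],s["ee_pos"],s["wrist_force"],s["moment"])
shot("side","s4");shot("wrist","w4");shot("scene","sc4")
for n in ["carrier_grip","carrier","latch_grip"]: 
  for cam in ("side","scene"): print(cam,n,[(np.round(x["at"],4),round(x["score"],2)) for x in tip_of(cam,n)[:2]])
a=cv2.imread("pics/s4.png")[120:260,170:330];b=cv2.imread("pics/sc4.png")[130:290,140:300]
cv2.imwrite("pics/c4.png",np.hstack([cv2.resize(a,(400,350)),cv2.resize(b,(400,350))]))
```

```text
14.4917 [0.53634613 0.15116039 0.25599469] [-0.25776821  0.22051944 -6.862927  ] [-0.02239506 -0.01070717 -0.01297637]
side carrier_grip [(array([0.5365, 0.1494, 0.2747]), 0.85)]
scene carrier_grip [(array([0.5341, 0.1477, 0.2704]), 0.65)]
side carrier [(array([0.5378, 0.1467, 0.1693]), 0.66)]
scene carrier [(array([0.5407, 0.1467, 0.1647]), 0.94), (array([0.5364, 0.1527, 0.0043]), 0.4)]
side latch_grip [(array([0.4699, 0.173 , 0.3091]), 0.59), (array([0.649 , 0.3865, 0.0479]), 0.2)]
scene latch_grip [(array([0.4651, 0.1666, 0.309 ]), 0.48)]
```

View pics/c4.png

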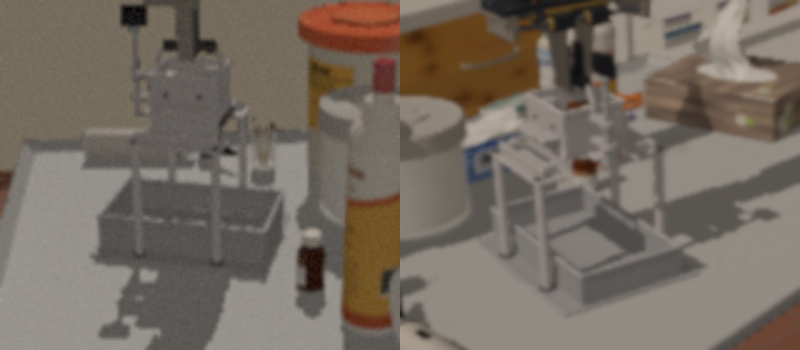

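View pics/w4.png

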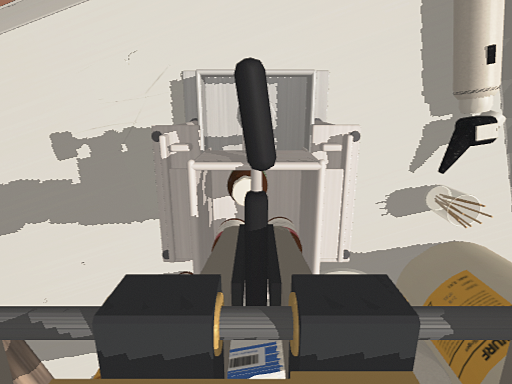

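The wrist view shows the carrier centred between the rail posts at columns 157 and 355, with the box centre at about 257. Lowering, with a force check.

Run:
```python
from h import *
R=frame(np.deg2rad(-15)); c=np.array([.5358,.151,0])
env.movel(c+[0,0,.226],R,rate=.1)
s=env.sense();print(s["t"],s["ee_pos"],s["wrist_force"],s["moment"])
for z in [.222,.219,.217,.215,.213]:
    env.movel(c+[0,0,z],R,rate=.03)
    s=env.sense();print(z,s["t"],s["ee_pos"].round(4),s["wrist_force"].round(2),s["moment"].round(2))
    if s["wrist_force"][2]>-1.5: break
shot("side","s5");shot("scene","sc5");shot("wrist","w5")
for n in ["carrier_grip","carrier","latch_grip"]: 
  for cam in ("side","scene"): print(cam,n,[(np.round(x["at"],4),round(x["score"],2)) for x in tip_of(cam,n)[:2]])
a=cv2.imread("pics/s5.png")[120:260,170:330];b=cv2.imread("pics/sc5.png")[130:290,140:300]
cv2.imwrite("pics/c5.png",np.hstack([cv2.resize(a,(400,350)),cv2.resize(b,(400,350))]))
```

```text
15.3833 [0.53566365 0.1509684  0.22568023] [ 0.17222087  0.6519521  -5.86887957] [ 0.05935434 -0.08011273 -0.01745209]
0.222 15.6667 [0.5359 0.151  0.2222] [-0.07  0.09 -6.7 ] [-0.07  0.01  0.02]
0.219 15.9167 [0.5357 0.1509 0.2188] [ 0.6   0.19 -6.67] [-0.03 -0.02  0.  ]
0.217 16.1667 [0.5357 0.151  0.2169] [-0.05  0.52 -6.67] [-0.05 -0.06 -0.03]
0.215 16.4167 [0.5363 0.1512 0.2158] [-1.43 -0.73  0.36] [-0.15  0.23  0.06]
side carrier_grip [(array([0.5369, 0.1482, 0.2339]), 0.73)]
scene carrier_grip [(array([0.5362, 0.1501, 0.2344]), 0.89)]
side carrier [(array([0.5397, 0.1503, 0.1258]), 0.87)]
scene carrier [(array([0.5362, 0.1486, 0.1224]), 0.71)]
side latch_grip [(array([0.4667, 0.171 , 0.2663]), 0.74)]
scene latch_grip [(array([0.4647, 0.1659, 0.2712]), 0.61)]
```

View pics/c5.png

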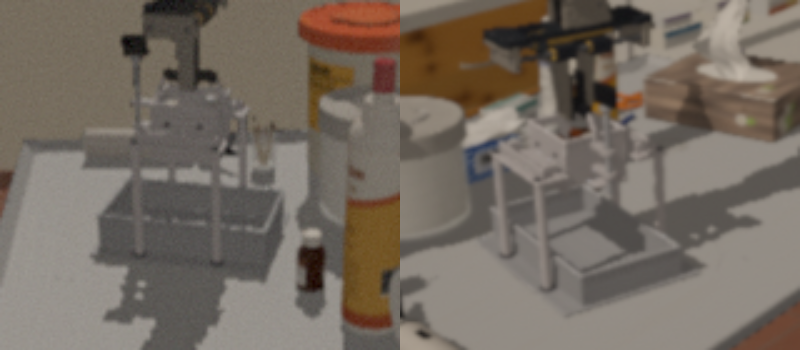

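View pics/w5.png

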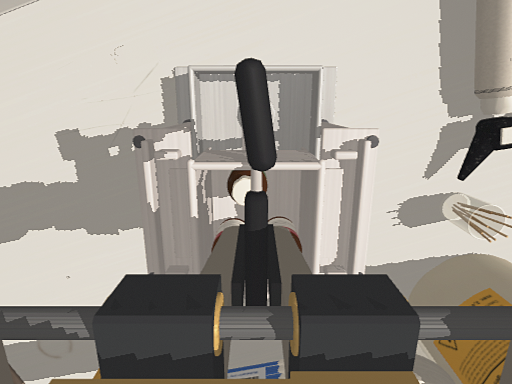

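The load came off at TCP z 0.216, which puts the bar at 0.233 as specified. Releasing and checking.

Run:
```python
from h import *
R=frame(np.deg2rad(-15)); c=np.array([.5358,.151,0])
effector.release()
env.pause(.3)
env.movel(c+[0,0,.345],R,rate=.2)
env.pause(.3)
s=env.sense();print(s["t"],s["ee_pos"],s["wrist_force"],s["gripper_width"],s["joint_positions"].round(3))
p,W=shot("wrist","w6")
for nm,a in dict(bar=(.49,.59,.10,.2,.237,.25),latch=(.42,.51,.12,.22,.275,.30),rim=(.47,.6,.09,.21,.198,.21)).items():
    k=(W[...,0]>a[0])&(W[...,0]<a[1])&(W[...,1]>a[2])&(W[...,1]<a[3])&(W[...,2]>a[4])&(W[...,2]<a[5])
    P=W[k]
    if len(P)>5: print(nm,len(P),P.mean(0).round(4),rect(P))
```

```text
19.5 [0.53553054 0.15089472 0.34410612] [ 0.75165344 -0.27530754  0.6636366 ] 0.09217510595421619 [-0.091  0.224 -0.291  1.656  0.066  1.273  0.914]
bar 934 [0.5348 0.1506 0.2397] (array([535.9, 150.3]), array([11.3, 70. ]), 75.13505554199219)
latch 672 [0.4647 0.1694 0.2835] (array([465. , 169.4]), array([10. , 35.5]), 83.398193359375)
rim 1759 [0.5347 0.1506 0.2036] (array([535.3, 150.5]), array([82. , 94.7]), 75.09721374511719)
```

View pics/w6.png

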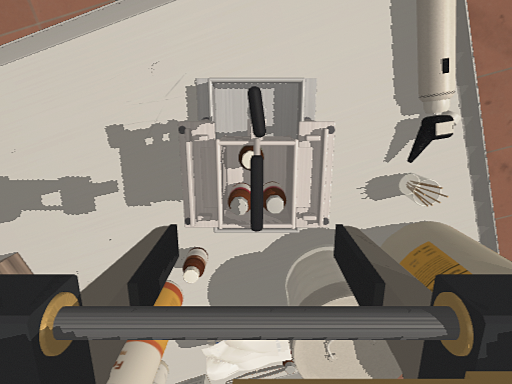

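The carrier is seated at (0.536, 0.150), yaw -15°, floor shut, all three bottles inside and the bystanders in place. The thumb-turn is at (0.4648, 0.1694), yaw -6.6°, as expected from the geometry. Gripping it now and turning counter-clockwise.

Run:
```python
from h import *
R=frame(np.deg2rad(-6.6)); c=np.array([.4647,.1695,0])
env.reach(c+[0,0,.33],R)
env.movel(c+[0,0,.257],R,rate=.1)
s=env.sense();print(s["t"],s["ee_pos"],s["wrist_force"])
effector.grasp(12)
s=env.sense();print(s["t"],s["ee_pos"],s["wrist_force"],s["gripper_width"])
q0=s["joint_positions"].copy()
for a in (.35,.7,1.0):
    q=q0.copy();q[6]+=a
    env.goto_joints(q)
    s=env.sense();print(a,s["t"],s["ee_pos"].round(4),s["wrist_force"].round(2),s["moment"].round(3),round(s["gripper_width"],4), np.rad2deg(np.arctan2(s["tcp_rot"][1,0],s["tcp_rot"][0,0])).round(1))
shot("side","s7");shot("scene","sc7");shot("wrist","w7")
```

```text
20.8333 [0.46520011 0.16967575 0.25745668] [0.55369182 0.01302154 0.30861516]
22.0417 [0.46467702 0.16961743 0.25698922] [ 0.40666292 -0.27154807 -0.71336631] 0.010042828903598438
0.35 22.4667 [0.4647 0.1692 0.257 ] [-1.12 -2.29  0.69] [-0.283  0.01   0.072] 0.0101 13.3
0.7 22.8917 [0.4648 0.1692 0.257 ] [ 0.66 -1.74 -0.26] [-0.471 -0.134  0.011] 0.0101 33.2
1.0 23.2833 [0.4649 0.1696 0.257 ] [ 1.17 -1.19 -1.25] [-0.36  -0.344 -0.04 ] 0.0101 50.4
```

View pics/w7.png

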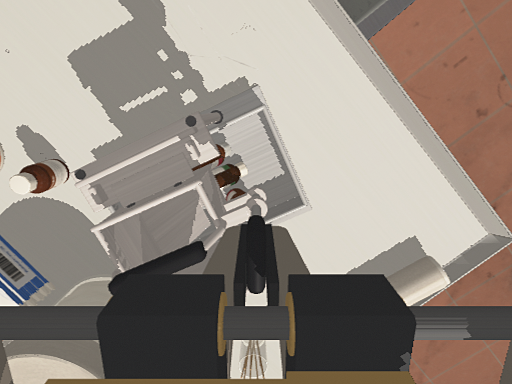

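View pics/s7.png

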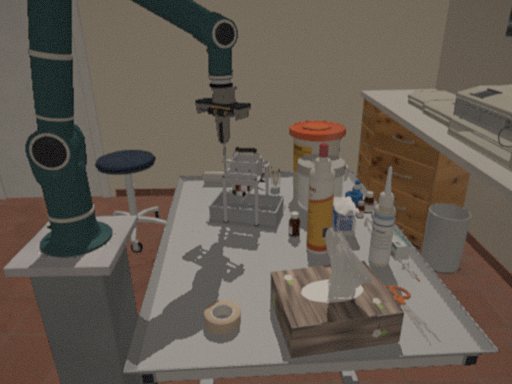

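The floor has opened and the bottles are sliding down into the pan at about (225,170). I'll turn a little further, let go, back off and check.

Run:
```python
from h import *
q=env.sense()["joint_positions"].copy();q[6]+=.25
env.goto_joints(q); env.pause(.2)
s=env.sense();print(s["t"],s["ee_pos"],s["wrist_force"],s["moment"])
effector.release(); env.pause(.2)
p=s["ee_pos"].copy();p[2]=.36
env.movel(p,rate=.15)
env.reach(np.array([.52,.15,.38]),frame(np.deg2rad(-15)))
env.pause(.4)
s=env.sense();print(s["t"],s["ee_pos"],s["wrist_force"])
pp,W=shot("wrist","w8");
for nm,a in dict(bar=(.49,.59,.10,.2,.237,.25),latch=(.42,.51,.12,.22,.275,.30),rim=(.47,.6,.09,.21,.198,.21)).items():
    k=(W[...,0]>a[0])&(W[...,0]<a[1])&(W[...,1]>a[2])&(W[...,1]<a[3])&(W[...,2]>a[4])&(W[...,2]<a[5])
    P=W[k]
    if len(P)>5: print(nm,len(P),P.mean(0).round(4),rect(P))
for n in ["carrier_grip","carrier","vial_a_center","vial_c_center"]: print(n,[(np.round(x["at"],4),round(x["score"],2)) for x in tip_of("wrist",n)[:4]])
shot("side","s8");shot("scene","sc8")
for cam in ("side","scene"):
  for n in ["carrier_grip","vial_a_center","vial_c_center","swab_cup_center","brown_bottle_center","tape_center"]: print(cam,n,[(np.round(x["at"],4),round(x["score"],2)) for x in tip_of(cam,n)[:4]])
a=cv2.imread("pics/s8.png")[120:260,170:330];b=cv2.imread("pics/sc8.png")[130:290,140:300]
cv2.imwrite("pics/c8.png",np.hstack([cv2.resize(a,(400,350)),cv2.resize(b,(400,350))]))
```

```text
23.9833 [0.46497531 0.16979069 0.25703043] [ 1.96324661 -0.68752292 -1.05026564] [-0.2179019  -0.40648081 -0.06319967]
27.875 [0.51998345 0.14999883 0.380047  ] [-0.24107874 -0.6231251   0.23630826]
bar 708 [0.5337 0.1511 0.2398] (array([535. , 150.8]), array([11.9, 70.1]), 74.36430358886719)
latch 497 [0.4641 0.1705 0.2833] (array([464.4, 170.5]), array([35.9, 10. ]), 64.64312744140625)
rim 1195 [0.533  0.1511 0.2043] (array([534.8, 150.8]), array([81.9, 95.5]), 74.40100860595703)
carrier_grip [(array([0.5351, 0.1497, 0.2344]), 0.71)]
carrier [(array([0.5371, 0.155 , 0.1304]), 0.75)]
vial_a_center [(array([0.4737, 0.2043, 0.0204]), 0.95)]
vial_c_center [(array([0.5108, 0.1504, 0.0197]), 0.61)]
side carrier_grip [(array([0.5341, 0.1501, 0.2356]), 0.85), (array([0.5109, 0.1468, 0.0232]), 0.34)]
side vial_a_center [(array([0.4732, 0.2072, 0.0186]), 0.65)]
side vial_c_center [(array([0.5116, 0.1462, 0.0201]), 0.52)]
side swab_cup_center [(array([0.6509, 0.386 , 0.0447]), 0.7)]
side brown_bottle_center [(array([0.6809, 0.001 , 0.0342]), 0.76)]
side tape_center [(array([ 0.4807, -0.3809,  0.013 ]), 0.7)]
scene carrier_grip [(array([0.5338, 0.1509, 0.2334]), 0.98)]
scene vial_a_center [(array([0.4696, 0.2008, 0.0182]), 0.51)]
scene vial_c_center [(array([0.5178, 0.1525, 0.017 ]), 0.42)]
scene swab_cup_center [(array([0.6506, 0.3838, 0.0441]), 0.9)]
scene brown_bottle_center []
scene tape_center [(array([ 0.4824, -0.3839,  0.0156]), 0.57)]
```

View pics/w8.png

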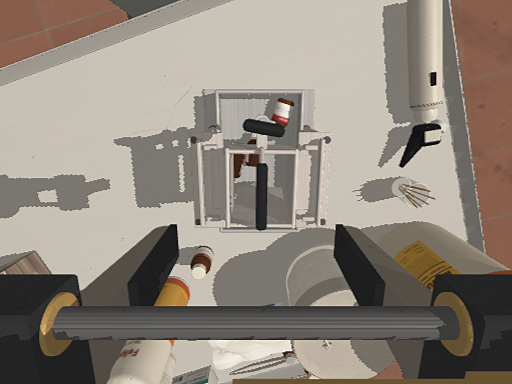

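View pics/c8.png

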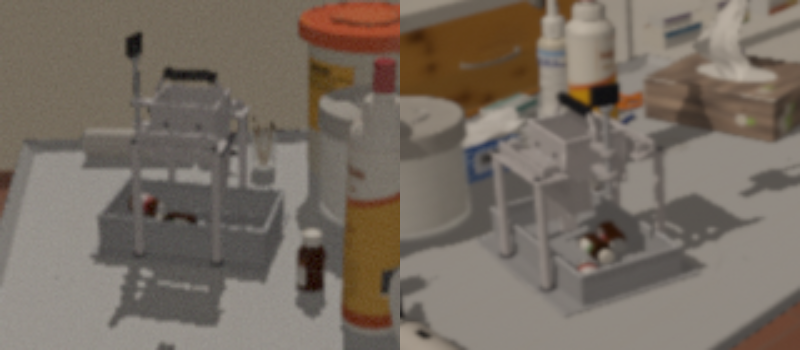

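Run:
```python
import cv2,numpy as np
a=cv2.imread("pics/w8.png")[85:235,190:335];b=cv2.imread("pics/sc8.png")[210:275,195:265]
cv2.imwrite("pics/c9.png",np.hstack([cv2.resize(a,(400,414),interpolation=2),cv2.resize(b,(400,414),interpolation=2)]))
R=np.deg2rad(-15);ax=np.array([[np.cos(R),np.sin(R)],[-np.sin(R),np.cos(R)]])
for n in("w8","sc8","s8"):
    W=np.load(f"pics/{n}_W.npy");p=cv2.imread(f"pics/{n}.png").astype(int)
    L=(W[...,:2]-[.536,.151])@ax.T
    k=(abs(L[...,0])<.113)&(abs(L[...,1])<.066)&(W[...,2]<.12)&(W[...,2]>.01)&(p[...,2]-p[...,0]>25)
    print(n,k.sum(),W[k][:,2].max().round(3)); 
    nc,_,st,ce=cv2.connectedComponentsWithStats(k.astype(np.uint8))
    print([(st[i,4],ce[i].round(0),L[(_==i)].mean(0).round(3),W[_==i][:,2].max().round(3)) for i in range(1,nc) if st[i,4]>8])
```

```text
w8 546 0.037
[(np.int32(69), array([285., 101.]), array([-0.099,  0.042]), np.float64(0.036)), (np.int32(147), array([280., 119.]), array([-0.072,  0.034]), np.float64(0.036)), (np.int32(15), array([254., 134.]), array([-0.047, -0.009]), np.float64(0.03)), (np.int32(9), array([253., 142.]), array([-0.036, -0.01 ]), np.float64(0.034)), (np.int32(183), array([238., 164.]), array([ 0.001, -0.036]), np.float64(0.037)), (np.int32(112), array([253., 160.]), array([-0.007, -0.01 ]), np.float64(0.036))]
sc8 107 0.04
[(np.int32(84), array([221., 238.]), array([-0.013, -0.018]), np.float64(0.04)), (np.int32(23), array([214., 251.]), array([-0.072,  0.039]), np.float64(0.04))]
s8 34 0.037
[(np.int32(32), array([229., 201.]), array([-0.071,  0.027]), np.float64(0.037))]
```

View pics/c9.png

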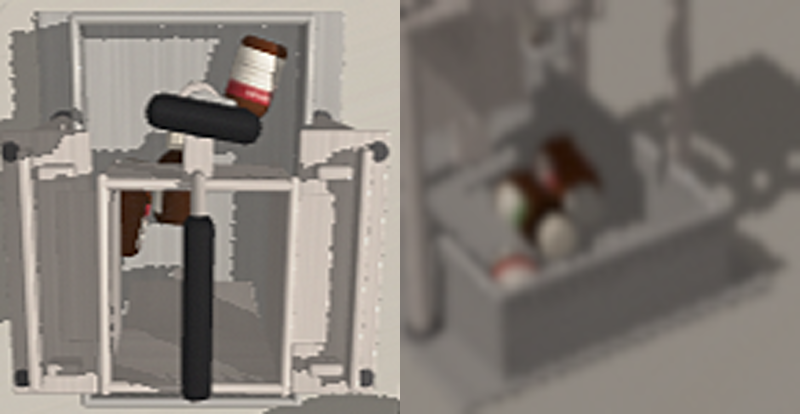

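All three bottles are lying in the pan: one at the top right, and two side by side whose caps also show in the scene view. They are no more than 37–40 mm high and well inside the walls. The floor hangs open, the carrier is on its seat and the gripper is clear, so I'm handing it in.

Run:
```python
from h import *
print(env.sense()["t"]); print(workorder.finish_job())
```

```text
28.825
the job is handed in; nothing more can be done
None
```

The carrier is on the stand with its floor open, and all three bottles are in the pan. I handed the job in at 28.8 s of the 61 s allowed, and no verdict was reported.

- **Placing:** I lifted the carrier by its bar and lowered it onto the rails at the stand's yaw of -15°. The weight came off with the bar at about 0.233 m, as specified. I let go with the floor still shut and all three bottles inside.
- **Latch:** I gripped the thumb-turn and turned it about 1.25 rad counter-clockwise. The floor had already swung open after about 1.0 rad. I then let go and backed off.
- **Carrier check:** the bar centre was at (0.535, 0.151), within about 1–2 mm of the seat point, and its height was unchanged. The carrier was level, and the gripper was well above everything.
- **Bottle check:** the bottles lie inside the pan walls, none reaching higher than about 40 mm. The detectors returned at most one spot per bottle class, so I counted the third bottle from the wrist and scene pictures.
- **Bystander check:** the cup, brown bottle and tape roll were within about 5 mm of their first measured positions, which is measurement noise. The scene camera's detector missed the brown bottle in that check, but the side camera found it.

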